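Clear the desk after the snack break

ROBOT

A 6-joint arm with a two-finger parallel gripper is mounted at the origin on the work surface. World frame = base frame: x ahead of the robot, y to its left, z up, the work surface at z = 0. Lengths are in mm, angles in rad, forces in N, time in s.
With the tool pointing down it reaches from about 350 to 875 mm from the base axis. Payload 4.2 kg.
Tool frame: the origin (TCP) lies between the finger pads; the fingertips stand 17 mm ahead of it and the grasp point (between the pads) lies 2 mm behind it; z points along the fingers, y is the line along which they close (so a half turn about z gives the same grasp; the last joint's range is limited). The gripper opens to 85 mm and grips with 20 to 120 N. Pads are 22 mm wide; open, the fingers measure 114 mm over their backs; the gripper's body (76 mm by 85 mm) begins 54 mm behind the grasp point. The pads swing forward as they close: fully open they stand 13 mm farther back than shut.
Start: joints at [-0.889, 0.385, 0.008, 0, -1.194, -0.259], TCP at [256.46, -569.937, 248.312] pointing down, gripper open.
Joint ranges: [-3.14, 3.14], [-1.21, 2.06], [-1.07, 1.41], [-3.16, 2.05], [-2.99, -0.16], [-3.1, 3.1]. Speed limits (rad/s): [2.79, 2.79, 3.14, 3.14, 3.14, 3.14].

INTERFACE

Orientations are given as a unit quaternion [x, y, z, w].
In Python, from bench import arm gives the robot as it stands.
- The arm moves only by the shell command python3 jog.py 'ROWS' [OPENING]. ROWS is rows parted by semicolons, their numbers by spaces, 1 to 10 of them, each of 6 numbers: dx, dy, dz in mm, then a rotation vector rx, ry, rz in rad; each row is the pose to reach, as a shift and turn from the pose commanded when the command began, along the tool's axes at that moment; what a row does not reach only later rows make up. A row lasts 1/10 s, in which the tool goes at most 50 mm and 0.15 rad, less where a joint would pass 70% of its speed; a pose out of reach is approached as far as the arm can. OPENING is the finger opening in mm, set as the command begins (- or left out keeps the last). The fingers move at their own pace and stop on an object; the grip force is fixed at half the most. Time passes only in rows, so rows that do not move let the fingers close. It prints the time, the measured TCP pose, the force, the opening and the grip force at its end.
- arm.read_state(): the state, without advancing time (a new reading comes with each control period).
- arm.get_image(name): name is "scene" or "top" or "wrist"; returns the picture (480x640x3 uint8, blue, green, red); there is no depth.
- arm.get_calibration(name): a dict with "K" (3x3 intrinsics, pixels), "D" ([k1, k2, p1, p2, k3] as OpenCV has them; the pictures are not rectified), "rvec" (rotation vector, rad) and "tvec" (3), from world to camera coordinates, as OpenCV has them. Camera axes: x right, y down, z forward; pixel columns grow to the right and rows downward; lengths in mm; the calibration is good to about 2 mm. A picture is of the moment at which its call begins: read the wrist's pose just before it. get_calibration takes no time and is no camera call; for the wrist camera it gives the pose at the moment of the call.
- arm.job_done(): hands the job in; it is judged then, once.
The state is a dict: "clock": time; "joints": joint angles; "joint_vel": joint speeds; "joint_efforts": joint torques, N m; "position": TCP position; "ee_rot": TCP orientation; "contact_force": force on the tool from outside, world axes, zero at the start; "wrist_torque": the same for the moment, N m; "gripper_width": finger opening in mm; "grasp_force": force on a finger pad.
Only numpy, scipy, OpenCV 4.12 (cv2) and the standard library are available. Lean on these libraries where they do the work, as an engineer would, in place of code of your own. Each camera call takes 0.05 s, during which the arm holds its last target. There are 200 camera calls.

TASK

Clear the desk after the snack break. Slide every snack tin standing on the desk along the wooden rail and through the sprung green flap into the recycling caddy, without lifting the tins off the desk, until all stand upright fully inside with the flap shut behind them. Also nest the vessels for the kitchen, the blue tumbler upright in the white bowl and the pink beaker upright in the tumbler, each resting on the floor of the next, and leave the other things on the desk where they are.

Things in the scene. Friction and masses are not known exactly. Their poses are not given: they have to be found in the camera images.
- caddy: Recycling caddy with a clear tunnel with its rail, fixed to the desk. Origin: on the desk at the foot of the rail's face, in the closed flap's plane. y runs along the rail into the caddy; x points from the lane into the rail (lane at negative x); z up. The rail's face (x = 0) continues inside as the far wall; end wall at y = 384 mm; the desk is the floor throughout; room for four tins in a row.
- rail_start (a point): Open end of the straight wooden rail, at the foot of its face (caddy x = 0, y = -380 mm). Rail 45 mm high, 14 mm thick. A tin touching the rail has its axis at x = -31 mm.
- flap_mouth (a point): Desk point in the closed flap's plane where the axis of a tin touching the rail passes (caddy x = -31, y = 0). The mouth runs from the rail face to a white hinge post (x = -86 to -100 mm, 50 mm high). Behind it an open-topped porch, walls 45 to 50 mm high, 94 mm wide, to y = 105 mm. A tin is clear of the swinging flap once its axis is past y = 100 mm.
- tunnel_mouth (a point): Start of the clear tunnel's roof, 72 mm up (caddy x = -31, y = 140 mm). The tunnel, 70 mm wide (x = -70 to 0) from y = 140 mm and 68 mm high inside, follows the porch, whose near wall slants in to meet it: closed fingers pushing a tin from behind can follow it from above through the porch.
- flap (a joint): The green flap that closes the mouth, 78 mm wide, 43 mm high, 4 mm above the desk, 4 mm thick, on an upright hinge at caddy x = -82 mm, y = 0, its free edge at the rail. 0 rad shut, grows as it swings into the caddy, stop at 1.5 rad. A weak spring (0.06 N m per rad plus 0.02 N m) shuts it, so it needs about 1 to 3 N and pushes back a tin left half way.
- tin_red: A red snack tin with bare steel rims, a plain closed cylinder 62 mm in diameter and 62 mm tall, about 120 g, standing on the desk. Origin: centre of its underside; z up its axis. May be absent. It slides on the desk and turns freely when pushed off-centre.
- tin_yellow: A yellow snack tin with bare steel rims, a plain closed cylinder 62 mm in diameter and 62 mm tall, about 120 g, standing on the desk. Origin: centre of its underside; z up its axis. May be absent. It slides on the desk and turns freely when pushed off-centre.
- tin_blue: A blue snack tin with bare steel rims, a plain closed cylinder 62 mm in diameter and 62 mm tall, about 120 g, standing on the desk. Origin: centre of its underside; z up its axis. May be absent. It slides on the desk and turns freely when pushed off-centre.
- tin_orange: An orange snack tin with bare steel rims, a plain closed cylinder 62 mm in diameter and 62 mm tall, about 120 g, standing on the desk. Origin: centre of its underside; z up its axis. May be absent. It slides on the desk and turns freely when pushed off-centre.
- bowl: The large vessel: white ceramic snack bowl, rim 120 mm across, foot 88 mm across, 55 mm tall, wall 5 mm, inner floor 6 mm up and about 78 mm across, 400 g. Origin: centre of its underside, z up.
- tumbler: The middle vessel: blue ceramic tumbler, 64 mm across at the rim, 58 mm at the foot, 80 mm tall, wall 4 mm, inner floor 6 mm up and about 50 mm across, 180 g. Origin: centre of its underside, z up.
- beaker: The small vessel: slim pink beaker, 43 mm across at the rim, 37 mm at the foot, 100 mm tall, wall 3.5 mm, 100 g; in the tumbler its top 26 mm stand out. Origin: centre of its underside, z up.
- mouse: White computer mouse, round, 66 mm across, 34 mm high. Bystander. Origin: centre of its underside.
- mug: White mug, 80 mm across, 90 mm tall, with a handle. Bystander. Origin: centre of its underside.
- hub: Grey USB hub, 55 x 25 x 14 mm, long side along its x, lying beside the lane. Bystander. Origin: centre of its underside.
- phone: Black phone lying flat beyond the caddy, 72 x 148 x 9 mm, long side along its y. Bystander. Origin: centre of its underside.
- salt_lamp: Pink salt lamp on a wooden foot 90 mm across, 143 mm tall, beyond the rail. Bystander. Origin: centre of its underside.
- water_bottle: Green glass bottle 68 mm across, 190 mm tall, beyond the rail. Bystander. Origin: centre of its underside.

How it is judged (in metres and radians):
At the end, for the whole second after the job is handed in: Each tin upright (0.15 rad), at rest on the desk in the caddy, axis 55-375 mm past the flap plane, 20-75 mm from the rail face; flap below 0.12 rad; tumbler in bowl and beaker in tumbler: undersides within 14 mm, axes within 16 and 14 mm, tilt under 0.12 rad; bowl upright on the desk; all at rest (y of tin_red in the frame of caddy between 0.055 and 0.375 m and x of tin_red in the frame of caddy between -0.075 and -0.02 m and angle between each of tin_red, tin_yellow, tin_blue, tin_orange's own z axis and vertical below 0.15 rad and height (world z) of each of tin_red, tin_yellow, tin_blue, tin_orange, bowl below 0.01 m and linear speed of each of tin_red, tin_yellow, tin_blue, tin_orange, tumbler, beaker, bowl below 0.02 m/s and y of tin_yellow in the frame of caddy between 0.055 and 0.375 m and x of tin_yellow in the frame of caddy between -0.075 and -0.02 m and y of tin_blue in the frame of caddy between 0.055 and 0.375 m and x of tin_blue in the frame of caddy between -0.075 and -0.02 m and y of tin_orange in the frame of caddy between 0.055 and 0.375 m and x of tin_orange in the frame of caddy between -0.075 and -0.02 m and value of joint flap below 0.12 rad and z of tumbler in the frame of bowl between 0 and 0.014 m and horizontal distance between tumbler and bowl below 0.016 m and angle between each of tumbler, beaker's own z axis and vertical below 0.12 rad and z of beaker in the frame of tumbler between 0 and 0.014 m and horizontal distance between beaker and tumbler below 0.014 m and angle between bowl's own z axis and vertical below 0.1 rad); the robot touches nothing.
It fails at once if a tin is lifted off the desk (underside centre more than 50 mm up) (height (world z) of any of tin_red, tin_yellow, tin_blue, tin_orange above 0.05 m).
It fails at once if a bystander (mouse, mug, hub, phone, salt lamp or bottle) is moved more than 30 mm (distance of any of mouse, mug, hub, phone, salt_lamp, water_bottle from where it was at the start of the episode above 0.03 m).
Of tin_red, tin_yellow, tin_blue, tin_orange only 2 to 4 are there at a start; the rules pass over those that are not, and their reading is None.
At some moment in a run one of tin_red, tin_yellow, tin_blue, tin_orange, tumbler may be knocked a few centimetres aside while the robot is not near it.
It also fails if it takes over 210 s, if anything falls off the work surface, if the arm or the gripper's body presses on something with over 40 N, if the wrist force passes 120 N, or if a joint passes its speed limit or range.

## Working session

There is one attempt and no reset: what is moved stays moved. The work goes in short steps, Python scripts to look and compute and a shell command to move; the robot and the scene stay as the last step left them, time stands still between calls to the robot, and variables do not carry over. Pictures are saved under pics/ and viewed, at most 14 in all, crops included, and the job is handed in when it is done.

```bash
ls; mkdir -p pics
cat > h.py <<'E'
import cv2, numpy as np
from bench import arm
def cal(n):
    c=arm.get_calibration(n); R=cv2.Rodrigues(np.array(c["rvec"],float))[0]
    return np.array(c["K"],float),np.array(c["D"],float),R,np.array(c["tvec"],float).ravel()
def ray(n,px,c=None):
    K,D,R,t=c or cal(n)
    u=cv2.undistortPoints(np.array(px,float).reshape(-1,1,2),K,D).reshape(-1,2)
    d=np.c_[u,np.ones(len(u))]@R
    return -R.T@t,d
def onz(n,px,z,c=None):
    o,d=ray(n,px,c); return o+d*((z-o[2])/d[:,2])[:,None]
def proj(n,P):
    K,D,R,t=cal(n); return cv2.projectPoints(np.array(P,float).reshape(-1,1,3),R,t,K,D)[0].reshape(-1,2)
E
python3 - <<'E'
from h import *
for n in("top","scene"):
    cv2.imwrite(f"pics/{n}0.png",arm.get_image(n)); K,D,R,t=cal(n); print(n,-R.T@t,K[0,0])
print(arm.read_state())
E
```

```text
bench.py
jog.py
pics
top [ 386.91000335  -80.59923276 1200.79127041] 511.9438411977973
scene [965.12925131 518.73571532 971.37149648] 531.8363708417404
{'clock': 0.1, 'joints': array([-8.89396805e-01,  3.85458288e-01,  6.77188371e-03, -4.38920689e-04,
       -1.19400116e+00, -2.58570346e-01]), 'joint_vel': array([-2.22001345e-03, -2.00068571e-03,  3.59167194e-03,  1.14708180e-03,
        2.07331603e-03, -6.44122432e-05]), 'joint_efforts': array([-1.28934571e-03, -3.93316913e+01,  1.88928884e+01,  4.19798478e+00,
       -2.61266476e-03, -4.75672152e-06]), 'position': array([ 256.26556666, -569.51238532,  247.34693803]), 'ee_rot': array([-2.09763963e-01,  9.77751576e-01,  9.35469211e-04, -2.46373148e-04]), 'contact_force': array([ 0.01478115,  0.01674644, -0.32584354]), 'wrist_torque': array([ 0.00483544, -0.04028467, -0.02391155]), 'grasp_force': 0.0, 'gripper_width': 85.48211634237964}
```

View pics/top0.png

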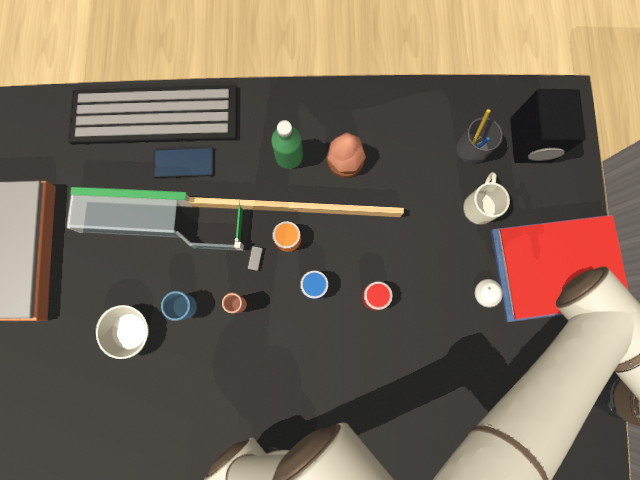

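View pics/scene0.png

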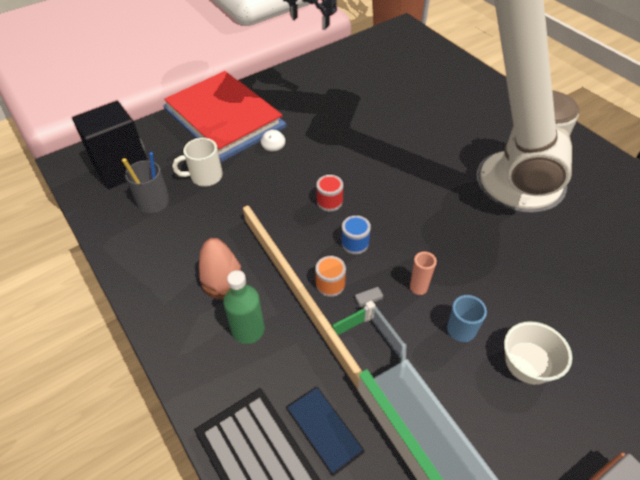

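```bash
cat >> h.py <<'E'
HS={'red':((174,8),150,90),'orange':((9,20),150,120),'yellow':((22,38),120,120),'blue':((103,116),170,110)}
def tins(n="top",im=None,z=62):
    im=arm.get_image(n) if im is None else im
    c=cal(n); h,s,v=[a.astype(int) for a in cv2.split(cv2.cvtColor(im,cv2.COLOR_BGR2HSV))]; out={}
    for k,((a,b),sm,vm) in HS.items():
        m=((h>=a)&(h<=b) if a<b else (h>=a)|(h<=b))&(s>=sm)&(v>=vm)
        m=cv2.morphologyEx(m.astype(np.uint8),cv2.MORPH_OPEN,np.ones((3,3)))
        N,_,st,ce=cv2.connectedComponentsWithStats(m)
        for i in range(1,N):
            if 150<st[i,4]<1500 and max(st[i,2:4])<50: out.setdefault(k,[]).append((np.round(ce[i],1),st[i,2:5],onz(n,ce[i],z,c)[0].round(1)))
    return out
E
python3 - <<'E'
from h import *
for n in("top","scene"):
    for k,v in tins(n,cv2.imread(f"pics/{n}0.png")).items():
        for a in v: print(n,k,a)
print(onz("top",[[403,215],[300,211],[190,207]],45))
print("flap",onz("top",[[240,205],[238,245]],47), onz("top",[[239,241]],50))
print("beaker",onz("top",[[234,303]],100),"tumbler",onz("top",[[178,306]],80),"bowl",onz("top",[[122,332]],55),"hub",onz("top",[[255,258]],14),"mouse",onz("top",[[488,293]],20))
im=cv2.imread("pics/top0.png"); cv2.imwrite("pics/t0z.png",cv2.resize(im[170:370,60:320],None,fx=3,fy=3,interpolation=2)[:600,:780])
E
```

```text
top red (array([377.7, 295. ]), array([ 23,  23, 410], dtype=int32), array([ 441.4, -216.2,   62. ]))
top orange (array([285.8, 234.3]), array([ 22,  22, 388], dtype=int32), array([581.5, -13.5,  62. ]))
scene red (array([329.4, 183.9]), array([ 20,  13, 210], dtype=int32), array([ 441.9, -216.1,   62. ]))
scene red (array([329.3, 200.3]), array([ 26,  15, 284], dtype=int32), array([ 472.7, -172.4,   62. ]))
scene orange (array([330.3, 267.6]), array([ 22,  18, 321], dtype=int32), array([582. , -13.2,  62. ]))
scene orange (array([330.3, 286. ]), array([ 28,  15, 281], dtype=int32), array([608.8,  24.8,  62. ]))
[[ 624.80150518 -283.31835734   45.        ]
 [ 638.35741165  -45.68786688   45.        ]
 [ 652.73477647  209.89048268   45.        ]]
flap [[654.69982991  92.90630119  47.        ]
 [561.23666567  96.82590232  47.        ]] [[569.96441223  94.139503    50.        ]]
beaker [[427.75931166  96.59840391 100.        ]] tumbler [[423.59093899 222.98419819  80.        ]] bowl [[367.90692787 355.63529149  55.        ]] hub [[534.80544382  61.83567636  14.        ]] mouse [[ 442.37049108 -477.95256535   20.        ]]
```

View pics/t0z.png

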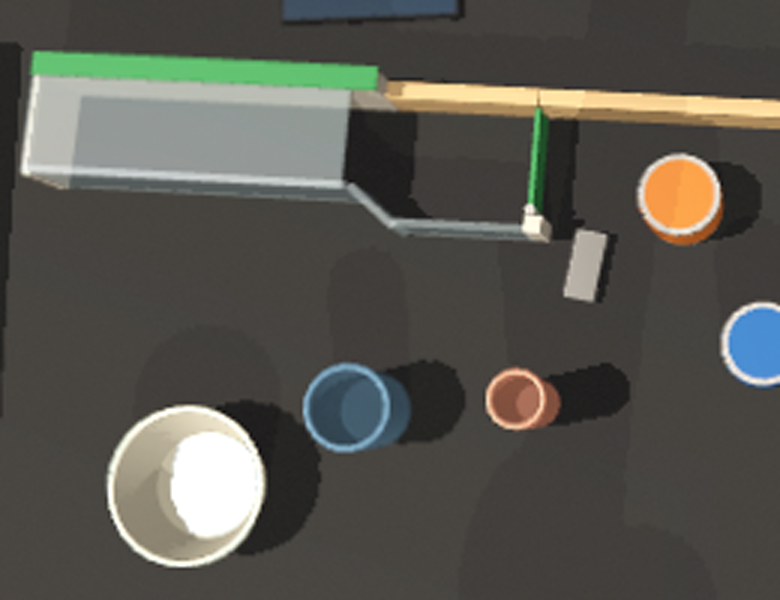

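Run:
```python
from h import *
im=cv2.imread("pics/top0.png"); h,s,v=[a.astype(int) for a in cv2.split(cv2.cvtColor(im,cv2.COLOR_BGR2HSV))]
c=cal("top"); B=[];F=[]
for u in list(range(250,270,5))+list(range(310,400,6)):
    r=[y for y in range(195,225) if 8<h[y,u]<28 and s[y,u]>70 and v[y,u]>70]
    if r: B.append((u,r[0]-.5)); F.append((u,r[-1]+.5))
for nm,P,z in(("back",B,45),("foot",F,0)):
    w=onz("top",P,z,c); p=np.polyfit(w[:,1],w[:,0],1); print(nm,p,np.std(w[:,0]-np.polyval(p,w[:,1])),np.polyval(p,[-280,0,94]))
for u in(262,330,390): print(u,[(y,v[y,u],s[y,u]) for y in range(200,220)])
print([ (u,v[210,u]) for u in range(396,410)])
# vessels: rims
for nm,bx,(a,b,sm,vm),z in(("blue tin",(295,265,335,305),(100,125,150,100),62),("bk",(215,285,255,320),(0,15,60,80),100),("tum",(155,285,200,325),(95,115,60,60),80),("bowl",(90,300,155,365),(0,180,0,110),55)):
    x0,y0,x1,y1=bx; m=np.zeros(h.shape,np.uint8); m[y0:y1,x0:x1]=((h>=a)&(h<=b)&(s>=sm)&(v>=vm))[y0:y1,x0:x1]
    cs=max(cv2.findContours(m,0,1)[0],key=cv2.contourArea); e=cv2.minEnclosingCircle(cs); M=cv2.moments(cs)
    print(nm,e,onz("top",e[0],z,c)[0],"mom",onz("top",[M['m10']/M['m00'],M['m01']/M['m00']],z,c)[0])
```

```text
back [6.99799842e-02 6.63604493e+02] 0.6675270120813674 [644.01009722 663.60449281 670.18261133]
foot [6.99017273e-02 6.49027145e+02] 0.6764965165595168 [629.45466131 649.02714496 655.59790732]
262 [(200, np.int64(112), np.int64(100)), (201, np.int64(246), np.int64(98)), (202, np.int64(249), np.int64(100)), (203, np.int64(250), np.int64(99)), (204, np.int64(253), np.int64(99)), (205, np.int64(253), np.int64(99)), (206, np.int64(142), np.int64(124)), (207, np.int64(148), np.int64(121)), (208, np.int64(146), np.int64(122)), (209, np.int64(148), np.int64(122)), (210, np.int64(82), np.int64(68)), (211, np.int64(63), np.int64(28)), (212, np.int64(62), np.int64(25)), (213, np.int64(63), np.int64(24)), (214, np.int64(62), np.int64(25)), (215, np.int64(62), np.int64(25)), (216, np.int64(62), np.int64(25)), (217, np.int64(62), np.int64(25)), (218, np.int64(62), np.int64(25)), (219, np.int64(63), np.int64(20))]
330 [(200, np.int64(61), np.int64(17)), (201, np.int64(61), np.int64(17)), (202, np.int64(63), np.int64(20)), (203, np.int64(63), np.int64(24)), (204, np.int64(239), np.int64(98)), (205
[... 1395 characters left out ...]
 np.int64(248)), (403, np.int64(213)), (404, np.int64(36)), (405, np.int64(39)), (406, np.int64(38)), (407, np.int64(40)), (408, np.int64(40)), (409, np.int64(54))]
blue tin ((313.7173767089844, 283.7173767089844), 11.2089262008667) [468.98279613 -74.62083544  62.        ] mom [469.09017148 -74.51403635  62.        ]
bk ((233.75, 303.0), 12.412291526794434) [427.76700731  97.13612412 100.        ] mom [428.17559598  97.64276782 100.        ]
tum ((178.5, 305.5), 17.846668243408203) [424.66615085 221.89915782  80.        ] mom [424.13450452 222.86241716  80.        ]
bowl ((121.0, 331.5), 27.409038543701172) [369.02641342 357.96135189  55.        ] mom [368.84914496 357.14768539  55.        ]
```

```bash
cat >> h.py <<'E'
from scipy.spatial.transform import Rotation as Ro
O=np.array([655.9,94.6,0]); YC=np.array([.0697,.9976,0]); XC=np.array([.9976,-.0697,0])
def C(p): p=np.array(p,float)-O; return np.round([p@XC,p@YC,p[2]],1)
def go(w):  # delta in tool axes to world target w with tool y along YC
    s=arm.read_state(); R=Ro.from_quat(s["ee_rot"]); T=Ro.from_matrix(np.c_[-XC,YC,[0,0,-1]])
    print("from",s["position"].round(1),"d",R.inv().apply(np.array(w,float)-s["position"]).round(1),"rv",(R.inv()*T).as_rotvec().round(3))
E
python3 - <<'E'
from h import *
for n,p,z in(("bk",(231.5,302.3),100),("tum",(175,305.3),80),("bowl",(121.6,331.5),55),("hub",(255,258),14)):
    w=onz("top",p,z)[0]; print(n,w,C(w))
for n,w in(("or",(581.7,-13.4,0)),("bl",(469,-74.6,0)),("re",(441.5,-216.2,0))): print(n,C(w))
print("post",C(onz("top",[[237.8,242]],50)[0]), "lamp", C(onz("top",[[347,165]],20)[0]),"bottle",C(onz("top",[[286,130]],190)[0]))
w=onz("top",(175,305.3),80)[0]; go([w[0],w[1],180]); go([w[0],w[1],62])
E
```

```text
bk [429.32872218 101.98521425 100.        ] [-226.5   -8.4  100. ]
tum [425.19259468 229.66149833  80.        ] [-239.6  118.7   80. ]
bowl [369.01819106 356.58708954  55.        ] [-304.5  241.4   55. ]
hub [534.80544382  61.83567636  14.        ] [-118.5  -41.1   14. ]
or [ -66.5 -112.9    0. ]
bl [-174.7 -181.8    0. ]
re [-192.2 -325.     0. ]
post [-88.1  -3.9  50. ] lamp [ 116.1 -246.    20. ] bottle [ 131.7 -108.7  190. ]
from [ 256.3 -569.5  247.3] d [-481.9  659.4   68.6] rv [ 0.002 -0.001  0.492]
from [ 256.3 -569.5  247.3] d [-481.9  659.2  186.6] rv [ 0.002 -0.001  0.492]
```

```bash
T='-482 659 40 0 0 .492'; python3 jog.py "-482 659 40 0 0 .492;-482 659 40 0 0 .492;-482 659 40 0 0 .492;-482 659 40 0 0 .492;-482 659 40 0 0 .492;-482 659 40 0 0 .492;-482 659 40 0 0 .492;-482 659 40 0 0 .492;-482 659 40 0 0 .492;-482 659 40 0 0 .492" 85; python3 -c "
from h import *
go([425.2,229.7,200])"
```

```text
clock: 1.1
position: [358.6, -84.5, 224.1]
ee_rot: [0.035, 0.999, 0.0, 0.0]
contact_force: [1.2, -0.4, 0.1]
gripper_width: 85.1
grasp_force: 0.0
from [358.6 -84.5 224.1] d [-44.6 318.   24.2] rv [0.    0.001 0.   ]
```

```bash
python3 jog.py "-45 318 24 0 0 0;-45 318 24 0 0 0;-45 318 24 0 0 0;-45 318 24 0 0 0;-45 318 24 0 0 0;-45 318 24 0 0 0;-45 318 24 0 0 0;-45 318 24 0 0 0;-45 318 24 0 0 0" 85
python3 - <<'E'
from h import *
im=arm.get_image("wrist"); cv2.imwrite("pics/w1.png",im)
print(proj("wrist",[[425.2,229.7,80],[429.3,102,100],[369,356.6,55]]))
go([425.2,229.7,64])
E
```

```text
clock: 2.0
position: [425.3, 227.2, 199.5]
ee_rot: [0.035, 0.999, -0.001, -0.001]
contact_force: [0.5, -0.4, -0.7]
gripper_width: 85.0
grasp_force: 0.0
[[326.4090307  233.56257483]
 [148.09998766 259.84973457]
 [487.07006115 142.54914757]]
from [425.3 226.6 199.8] d [  0.2   3.2 135.8] rv [-0.001 -0.001 -0.   ]
```

View pics/w1.png

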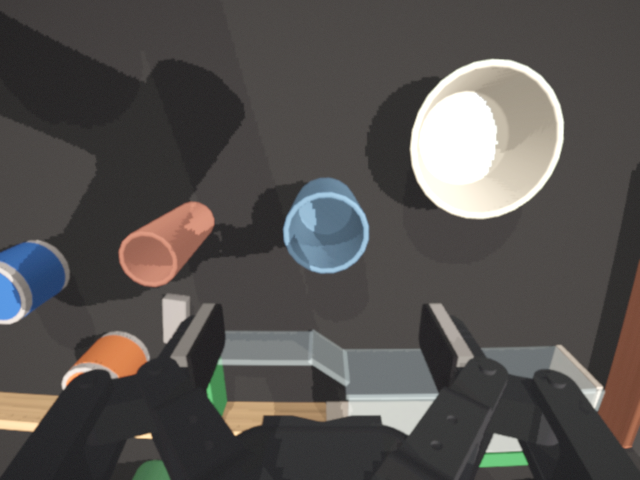

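```bash
python3 jog.py "0 2 50 0 0 0;0 2 100 0 0 0;0 2 130 0 0 0;0 2 136 0 0 0;0 2 136 0 0 0" 85;  python3 jog.py "0 0 0 0 0 0;0 0 0 0 0 0;0 0 0 0 0 0;0 0 0 0 0 0;0 0 0 0 0 0;0 0 0 0 0 0;0 0 0 0 0 0;0 0 0 0 0 0" 40; python3 -c "
from h import *
go([369,356.6,150])"
```

```text
clock: 2.55
position: [426.1, 228.7, 64.2]
ee_rot: [0.035, 0.999, -0.001, -0.0]
contact_force: [-0.5, -0.8, 0.4]
gripper_width: 85.1
grasp_force: 0.0
clock: 3.35
position: [427.2, 230.4, 66.8]
ee_rot: [0.034, 0.999, 0.001, 0.002]
contact_force: [-0.2, -2.1, 5.3]
gripper_width: 61.3
grasp_force: 64.3
from [427.2 230.4  66.8] d [ 66.5 122.1 -83. ] rv [0.003 0.003 0.001]
```

```bash
python3 jog.py "0 0 -50 0 0 0;0 0 -85 0 0 0;0 0 -85 0 0 0" ; python3 -c "
from h import *
go([369,356.6,150])"
```

```text
clock: 3.65
position: [429.0, 232.4, 155.7]
ee_rot: [0.034, 0.999, 0.005, 0.005]
contact_force: [0.3, -0.2, -1.9]
gripper_width: 61.8
grasp_force: 66.9
from [429.  232.4 155.7] d [ 68.3 119.8   6.2] rv [0.011 0.01  0.002]
```

```bash
python3 jog.py "34 62 0 0 0 0;66 122 0 0 0 0;66 122 0 0 0 0;66 122 0 0 0 0;66 122 0 0 0 0"
python3 - <<'E'
from h import *
im=arm.get_image("wrist"); cv2.imwrite("pics/w2.png",im)
go([369,356.6,150])
E
```

```text
clock: 4.15
position: [367.8, 356.4, 149.2]
ee_rot: [0.034, 0.999, 0.0, -0.0]
contact_force: [0.3, -0.4, -2.2]
gripper_width: 62.1
grasp_force: 67.0
from [368.2 355.5 149.1] d [-0.8  1.1 -0.9] rv [-0.    -0.001  0.001]
```

View pics/w2.png

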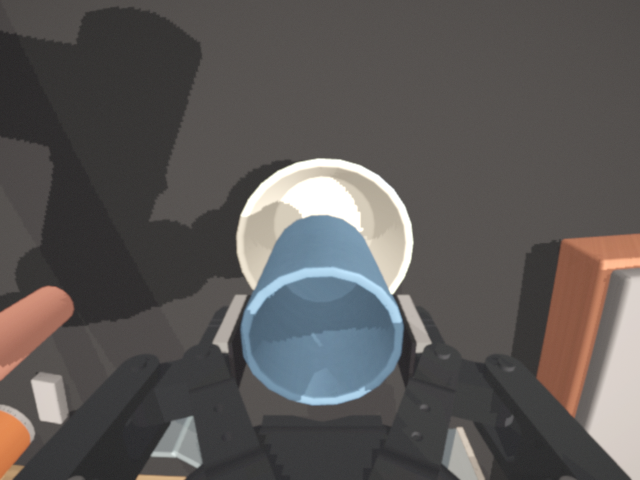

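```bash
python3 jog.py "0 1 40 0 0 0;0 1 65 0 0 0;0 1 72 0 0 0;0 1 75 0 0 0;0 1 76 0 0 0;0 1 76 0 0 0";python3 jog.py "0 0 1 0 0 0;0 0 2 0 0 0;0 0 3 0 0 0;0 0 4 0 0 0"
```

```text
clock: 4.8
position: [369.3, 357.6, 74.3]
ee_rot: [0.035, 0.999, 0.001, 0.001]
contact_force: [0.1, -0.7, -0.9]
gripper_width: 61.5
grasp_force: 67.0
clock: 5.2
position: [369.4, 357.7, 72.8]
ee_rot: [0.034, 0.999, 0.001, 0.001]
contact_force: [-5.9, -6.6, 25.8]
gripper_width: 61.6
grasp_force: 69.5
```

```bash
python3 jog.py "0 0 -2 0 0 0;0 0 -2 0 0 0" ; python3 jog.py "0 0 0 0 0 0;0 0 0 0 0 0;0 0 0 0 0 0;0 0 0 0 0 0;0 0 0 0 0 0" 80; python3 jog.py "0 0 -40 0 0 0;0 0 -90 0 0 0;0 0 -140 0 0 0;60 0 -140 0 0 0;60 0 -140 0 0 0" 85
python3 - <<'E'
from h import *
im=arm.get_image("wrist"); cv2.imwrite("pics/w3.png",im); print(proj("wrist",[[369,356.6,86],[369,356.6,55]]))
go([429.3,102,200])
E
```

```text
clock: 5.4
position: [369.2, 357.7, 72.9]
ee_rot: [0.034, 0.999, 0.001, 0.001]
contact_force: [-2.2, -1.6, 8.3]
gripper_width: 61.4
grasp_force: 68.0
clock: 5.9
position: [368.7, 357.0, 70.9]
ee_rot: [0.035, 0.999, -0.0, -0.0]
contact_force: [0.4, 0.6, 0.3]
gripper_width: 80.1
grasp_force: 0.0
clock: 6.4
position: [306.8, 361.1, 212.7]
ee_rot: [0.034, 0.999, 0.002, -0.0]
contact_force: [0.0, -0.2, 0.5]
gripper_width: 84.6
grasp_force: 0.0
[[321.88615264 303.83741805]
 [321.83390112 286.27348124]]
from [306.5 360.8 211.8] d [-139.9 -250.    11.4] rv [ 0.001 -0.001  0.002]
```

View pics/w3.png

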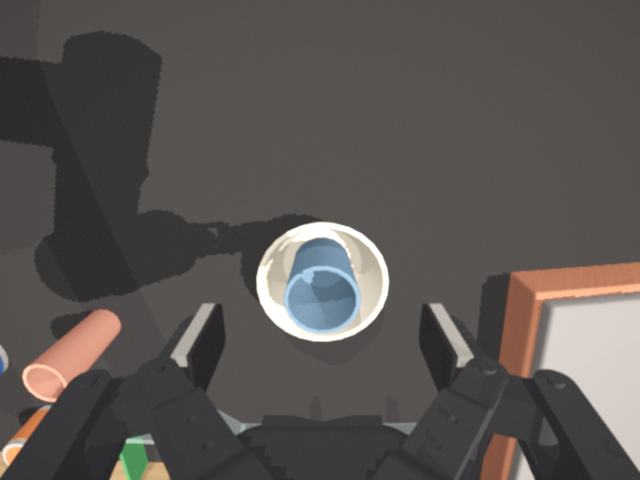

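```bash
python3 -c "
from h import *
print(onz('wrist',[[322,299]],86),onz('wrist',[[322.5,281]],55))"; python3 jog.py "-140 -250 12 0 0 0;-140 -250 12 0 0 0;-140 -250 12 0 0 0;-140 -250 12 0 0 0;-140 -250 12 0 0 0;-140 -250 12 0 0 0;-140 -250 12 0 0 0;-140 -250 12 0 0 0" 70
python3 - <<'E'
from h import *
im=arm.get_image("wrist"); cv2.imwrite("pics/w4.png",im); print(proj("wrist",[[429.3,102,100]]))
h,s,v=[a.astype(int) for a in cv2.split(cv2.cvtColor(im,cv2.COLOR_BGR2HSV))]
m=(((h<12)|(h>175))&(s>70)&(v>70)).astype(np.uint8); m[330:]=0
c=max(cv2.findContours(m,0,1)[0],key=cv2.contourArea); print(cv2.boundingRect(c))
x,y,w,hh=cv2.boundingRect(c); print(onz('wrist',[[x+w/2,y+hh-w/2*.93]],100))
go([429.3,102,94])
E
```

```text
[[364.51941802 356.99418642  86.        ]] [[363.76454378 357.55132901  55.        ]]
clock: 7.25
position: [431.5, 101.0, 198.4]
ee_rot: [0.036, 0.999, -0.0, -0.001]
contact_force: [0.8, 0.6, 0.7]
gripper_width: 69.8
grasp_force: 0.0
[[322.27956822 241.18691871]]
(292, 186, 65, 85)
[[429.10659594 103.5341548  100.        ]]
from [431.3 101.8 198.6] d [1.900e+00 1.000e-01 1.046e+02] rv [-0.001 -0.001 -0.   ]
```

```bash
python3 jog.py "2 1 50 0 0 0;2 1 90 0 0 0;2 1 103 0 0 0;2 1 103 0 0 0" 70;  python3 jog.py "0 0 0 0 0 0;0 0 0 0 0 0;0 0 0 0 0 0;0 0 0 0 0 0;0 0 0 0 0 0;0 0 0 0 0 0;0 0 0 0 0 0;0 0 0 0 0 0" 20; python3 jog.py "0 0 -40 0 0 0;0 0 -80 0 0 0;0 0 -110 0 0 0;0 0 -110 0 0 0" ; python3 -c "
from h import *
go([366.5,357,206])"
```

```text
clock: 7.7
position: [427.7, 103.5, 94.0]
ee_rot: [0.033, 0.999, -0.002, -0.002]
contact_force: [-0.3, -0.3, 0.9]
gripper_width: 70.4
grasp_force: 0.0
clock: 8.5
position: [430.5, 104.0, 97.7]
ee_rot: [0.034, 0.999, 0.001, 0.002]
contact_force: [-0.7, -0.1, 6.3]
gripper_width: 41.1
grasp_force: 60.6
clock: 8.9
position: [431.6, 104.6, 210.8]
ee_rot: [0.034, 0.999, 0.003, 0.005]
contact_force: [1.2, 0.1, -1.5]
gripper_width: 40.6
grasp_force: 61.3
from [431.6 104.6 210.8] d [ 82.3 247.4   5.6] rv [0.006 0.009 0.001]
```

```bash
python3 jog.py "82 247 0 0 0 0;82 247 0 0 0 0;82 247 0 0 0 0;82 247 0 0 0 0;82 247 0 0 0 0;82 247 0 0 0 0;82 247 0 0 0 0;82 247 0 0 0 0;82 247 0 0 0 0"
python3 - <<'E'
from h import *
im=arm.get_image("wrist"); cv2.imwrite("pics/w5.png",im); print(proj("wrist",[[369,357,86],[366,357,86]]))
go([367.5,357,206])
E
```

```text
clock: 9.8
position: [364.7, 353.7, 205.8]
ee_rot: [0.035, 0.999, -0.0, -0.0]
contact_force: [-0.6, 0.3, 0.4]
gripper_width: 40.7
grasp_force: 61.4
[[326.91238129 238.74150683]
 [326.6455329  234.95559278]]
from [364.8 353.8 206. ] d [-2.4  3.4  0. ] rv [-0.    -0.    -0.001]
```

View pics/w5.png

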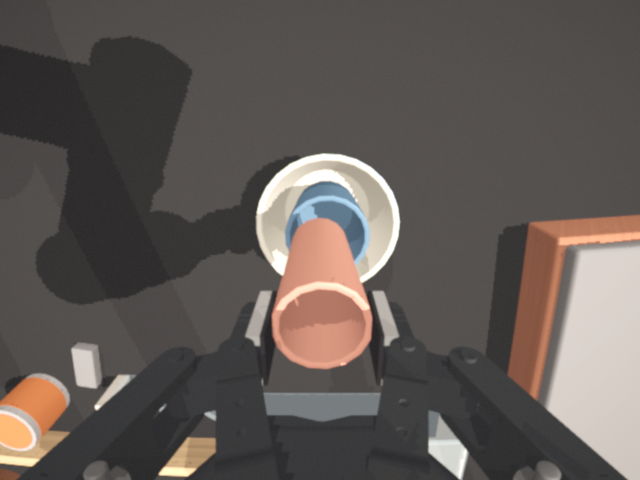

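```bash
python3 jog.py "-1 3 0 0 0 0;-1 3 30 0 0 0;-1 3 60 0 0 0;-1 3 80 0 0 0;-1 3 90 0 0 0;-1 3 90 0 0 0"; python3 jog.py "0 0 2 0 0 0;0 0 4 0 0 0;0 0 5 0 0 0;0 0 6 0 0 0;0 0 6 0 0 0"
```

```text
clock: 10.45
position: [365.8, 357.4, 115.1]
ee_rot: [0.035, 0.999, -0.001, -0.001]
contact_force: [-0.0, -0.9, -0.8]
gripper_width: 40.9
grasp_force: 61.4
clock: 10.95
position: [365.8, 358.3, 110.4]
ee_rot: [0.035, 0.999, 0.0, 0.0]
contact_force: [-0.0, -0.2, -2.0]
gripper_width: 41.1
grasp_force: 61.4
```

```bash
python3 jog.py "0 0 1 0 0 0;0 0 2 0 0 0;0 0 2 0 0 0"; python3 jog.py "0 0 -1 0 0 0;0 0 -1 0 0 0;0 0 -1 0 0 0;0 0 -1 0 0 0;0 0 -1 0 0 0" 65; python3 jog.py "0 0 -40 0 0 0;0 0 -80 0 0 0;0 0 -120 0 0 0;60 0 -120 0 0 0;60 0 -120 0 0 0;60 0 -120 0 0 0" 85
python3 - <<'E'
from h import *
for n in("wrist","top"): cv2.imwrite(f"pics/{n}6.png",arm.get_image(n))
a=cv2.imread("pics/wrist6.png")[150:400,160:480]; b=cv2.imread("pics/top6.png")[160:400,80:400]
cv2.imwrite("pics/c6.png",np.vstack([cv2.resize(a,(384,300)),cv2.resize(b,(384,288))]))
for k,v in tins("top",cv2.imread("pics/top6.png")).items(): print(k,v)
E
```

```text
clock: 11.25
position: [366.4, 358.5, 109.8]
ee_rot: [0.034, 0.999, 0.0, 0.001]
contact_force: [-1.5, -1.9, 7.8]
gripper_width: 40.9
grasp_force: 62.3
clock: 11.75
position: [365.7, 358.2, 108.9]
ee_rot: [0.035, 0.999, -0.0, -0.0]
contact_force: [0.5, -0.7, 0.7]
gripper_width: 64.8
grasp_force: 0.0
clock: 12.35
position: [304.7, 362.2, 229.4]
ee_rot: [0.033, 0.999, 0.0, -0.0]
contact_force: [0.9, 0.2, -0.2]
gripper_width: 84.6
grasp_force: 0.0
red [(array([377.7, 295. ]), array([ 23,  23, 410], dtype=int32), array([ 441.4, -216.2,   62. ]))]
orange [(array([285.8, 234.3]), array([ 22,  22, 388], dtype=int32), array([581.5, -13.5,  62. ]))]
```

View pics/c6.png

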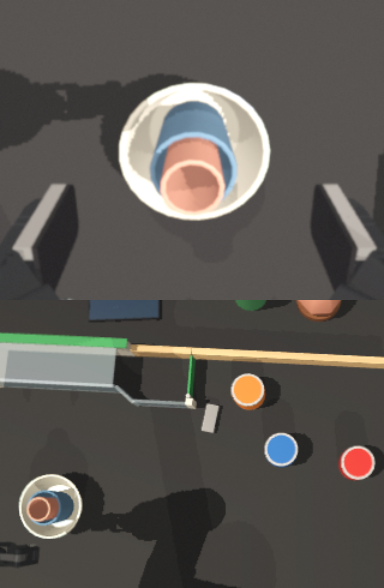

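```bash
sed -i "s/'blue':((103,116),170,110)/'blue':((100,125),160,130)/" h.py
cat >> h.py <<'E'
def gc(x,y,z): go(O+XC*x+YC*y+np.array([0,0,z]))
E
python3 -c "
from h import *
gc(-66,-113,150)
gc(-66,-113,36)"
```

```text
from [306.  362.4 228.9] d [-301.2 -356.2   79.1] rv [-0.     0.     0.001]
from [306.  362.4 228.9] d [-301.2 -356.1  193.1] rv [-0.     0.     0.001]
```

```bash
python3 jog.py "-301 -356 50 0 0 0;-301 -356 50 0 0 0;-301 -356 50 0 0 0;-301 -356 50 0 0 0;-301 -356 50 0 0 0;-301 -356 50 0 0 0;-301 -356 50 0 0 0;-301 -356 79 0 0 0;-301 -356 79 0 0 0;-301 -356 79 0 0 0" 85; python3 jog.py "0 0 0 0 0 0;0 0 0 0 0 0"
python3 - <<'E'
from h import *
gc(-66,-113,36)
for z in (62,): print({k:v for k,v in tins("wrist",z=z).items()})
E
```

```text
clock: 13.45
position: [582.9, -17.7, 147.1]
ee_rot: [0.037, 0.999, -0.001, -0.002]
contact_force: [0.4, 0.5, 0.2]
gripper_width: 84.7
grasp_force: 0.0
clock: 13.65
position: [581.7, -14.8, 148.8]
ee_rot: [0.036, 0.999, -0.0, -0.001]
contact_force: [-0.0, 0.3, 1.0]
gripper_width: 84.9
grasp_force: 0.0
from [581.7 -14.8 148.8] d [ -0.7   1.4 112.8] rv [-0.001 -0.002 -0.002]
{}
```

```bash
python3 jog.py "0 1 50 0 0 0;0 1 90 0 0 0;0 1 110 0 0 0;0 1 112 0 0 0;0 1 112 0 0 0" 85; python3 jog.py "0 0 0 0 0 0;0 0 0 0 0 0;0 0 0 0 0 0;0 0 0 0 0 0;0 0 0 0 0 0;0 0 0 0 0 0;0 0 0 0 0 0" 50; python3 -c "
from h import *
gc(-31,-113,36); print(C(arm.read_state()['position']))"
```

```text
clock: 14.2
position: [582.1, -11.6, 38.9]
ee_rot: [0.034, 0.999, -0.0, 0.0]
contact_force: [-0.2, 0.8, 0.6]
gripper_width: 85.1
grasp_force: 0.0
clock: 14.9
position: [583.3, -12.1, 40.6]
ee_rot: [0.034, 0.999, 0.0, 0.002]
contact_force: [-0.6, 0.4, 7.2]
gripper_width: 60.8
grasp_force: 65.3
from [583.3 -12.1  40.6] d [-34.   -1.6   4.7] rv [0.001 0.005 0.001]
[ -65.  -111.5   40.6]
```

```bash
python3 jog.py "-10 0 0 0 0 0;-20 0 0 0 0 0;-28 0 0 0 0 0;-32 0 0 0 0 0;-34 0 0 0 0 0;-34 0 0 0 0 0"; python3 -c "
from h import *
print(C(arm.read_state()['position']))"
```

```text
clock: 15.5
position: [612.3, -15.7, 40.8]
ee_rot: [0.035, 0.999, -0.001, -0.003]
contact_force: [-11.1, -0.6, 15.5]
gripper_width: 60.9
grasp_force: 66.4
[ -35.8 -113.1   40.8]
```

```bash
python3 jog.py "2 0 0 0 0 0;2 0 0 0 0 0;2 0 0 0 0 0;2 0 0 0 0 0" 85; python3 jog.py "0 0 -45 0 0 0;0 0 -75 0 0 0;0 -40 -75 0 0 0;0 -62 -75 0 0 0;0 -62 -75 0 0 0;0 -62 -75 0 0 0" 0
python3 - <<'E'
from h import *
im=arm.get_image("top"); cv2.imwrite("pics/top7.png",im); im2=arm.get_image("scene"); cv2.imwrite("pics/scene7.png",im2)
for n,i in(("top",im),("scene",im2)):
  for k,v in tins(n,i).items(): print(n,k,[(a[1],C(a[2])) for a in v])
gc(-33,-173,30)
E
```

```text
clock: 15.9
position: [613.8, -14.7, 38.0]
ee_rot: [0.035, 0.999, 0.0, 0.0]
contact_force: [-0.3, 0.1, -0.0]
gripper_width: 85.2
grasp_force: 0.0
clock: 16.5
position: [609.3, -76.9, 112.8]
ee_rot: [0.035, 0.999, 0.0, -0.0]
contact_force: [0.2, -1.0, 0.3]
gripper_width: -0.1
grasp_force: 0.0
top red [(array([ 23,  23, 419], dtype=int32), array([-192.4, -325.2,   62. ]))]
top orange [(array([ 22,  20, 315], dtype=int32), array([ -40.8, -111.9,   62. ]))]
top blue [(array([ 22,  22, 386], dtype=int32), array([-174.6, -181.8,   62. ]))]
scene red [(array([ 21,  13, 212], dtype=int32), array([-161.7, -276.4,   62. ]))]
scene orange [(array([ 23,  19, 343], dtype=int32), array([ -36.2, -113.4,   62. ])), (array([ 27,  15, 250], dtype=int32), array([-16.1, -71.4,  62. ]))]
scene blue [(array([ 19,  15, 229], dtype=int32), array([-175. , -181.6,   62. ]))]
from [609.4 -76.1 112.8] d [-1.5  0.5 82.8] rv [-0.    -0.     0.001]
```

```bash
python3 jog.py "-2 -3 40 0 0 0.12;-2 -3 75 0 0 .12;-2 -3 82 0 0 .12;-2 -3 82 0 0 .12" 0; python3 jog.py "2 15 0 0 0 0;4 30 0 0 0 0;5 45 0 0 0 0;7 60 0 0 0 0;9 75 0 0 0 0;11 90 0 0 0 0;11 90 0 0 0 0;11 90 0 0 0 0"
python3 - <<'E'
from h import *
print(C(arm.read_state()['position']))
im2=arm.get_image("scene"); cv2.imwrite("pics/scene8.png",im2)
for k,v in tins("scene",im2).items(): print(k,[(a[1],C(a[2])) for a in v])
E
```

```text
clock: 17.0
position: [610.6, -79.2, 30.0]
ee_rot: [0.094, 0.996, -0.0, -0.001]
contact_force: [0.3, -0.1, -0.5]
gripper_width: 0.0
grasp_force: 0.0
clock: 17.8
position: [617.5, 11.8, 31.1]
ee_rot: [0.094, 0.996, 0.0, 0.0]
contact_force: [-0.4, -0.2, 0.6]
gripper_width: 0.2
grasp_force: 0.0
[-32.5 -85.3  31.1]
orange [(array([ 25,  22, 405], dtype=int32), array([-31.1, -22.2,  62. ]))]
```

```bash
python3 jog.py "1 10 0 0 0 0;2 20 0 0 0 0;4 30 0 0 0 0;5 40 0 0 0 0;6 50 0 0 0 0;6 50 0 0 0 0;6 50 0 0 0 0"
python3 - <<'E'
from h import *
s=arm.read_state(); print(C(s['position']),s['contact_force'])
im2=arm.get_image("scene"); cv2.imwrite("pics/scene9.png",im2)
for k,v in tins("scene",im2).items(): print(k,[(a[1],C(a[2])) for a in v])
cv2.imwrite("pics/s9z.png",cv2.resize(im2[180:400,230:500],None,fx=2.5,fy=2.5))
E
```

```text
clock: 18.55
position: [619.1, 60.9, 31.0]
ee_rot: [0.094, 0.996, -0.001, -0.002]
contact_force: [-2.8, -3.5, 3.8]
gripper_width: -0.0
grasp_force: 0.5
[-34.4 -36.2  31. ] [-2.75501137 -3.48638332  3.8044974 ]
orange [(array([ 25,  21, 419], dtype=int32), array([-30.8,  26.6,  62. ])), (array([ 22,  13, 180], dtype=int32), array([-12.4,  65.3,  62. ]))]
```

View pics/s9z.png

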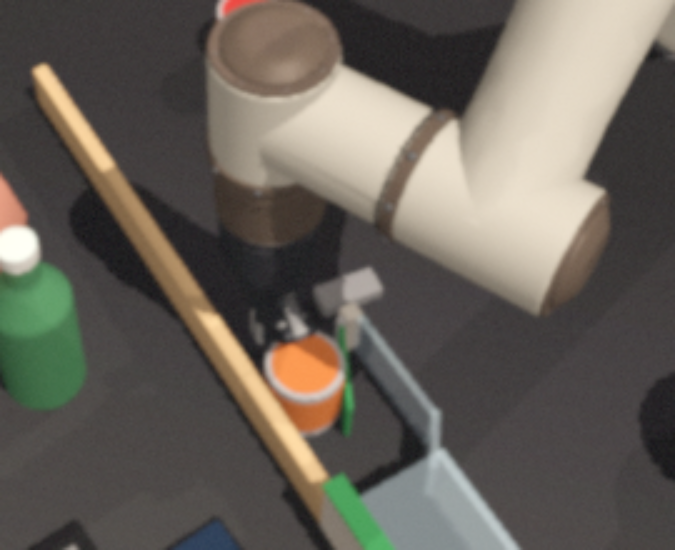

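```bash
python3 jog.py "1 12 0 0 0 0;2 24 0 0 0 0;4 36 0 0 0 0;5 48 0 0 0 0;6 60 0 0 0 0;8 72 0 0 0 0;9 84 0 0 0 0;11 96 0 0 0 0;11 96 0 0 0 0;11 96 0 0 0 0"
python3 - <<'E'
from h import *
s=arm.read_state(); print(C(s['position']),s['contact_force'])
im2=arm.get_image("scene"); cv2.imwrite("pics/scene10.png",im2)
for k,v in tins("scene",im2).items(): print(k,[(a[1],C(a[2])) for a in v])
E
```

```text
clock: 19.6
position: [626.2, 156.0, 32.2]
ee_rot: [0.094, 0.996, -0.002, -0.002]
contact_force: [-4.7, -7.5, 10.5]
gripper_width: -0.3
grasp_force: 1.2
[-33.9  59.2  32.2] [-4.65803747 -7.48300284 10.45706766]
red [(array([ 20,  14, 215], dtype=int32), array([-192.2, -325. ,   62. ])), (array([ 26,  15, 285], dtype=int32), array([-164.4, -279.1,   62. ]))]
orange [(array([ 26,  22, 412], dtype=int32), array([-29.8, 120.1,  62. ]))]
```

```bash
python3 jog.py "0 -5 0 0 0 0;0 -5 0 0 0 0;0 -5 -40 0 0 0;0 -5 -80 0 0 0;0 -5 -120 0 0 0;0 -5 -120 0 0 -.12;0 -5 -120 0 0 -.12;0 -5 -120 0 0 -.12" 0
python3 - <<'E'
from h import *
im=arm.get_image("scene")
for k,v in tins("scene",im).items(): print(k,[(a[1],C(a[2])) for a in v])
im=arm.get_image("top")
for k,v in tins("top",im).items(): print(k,[(a[1],C(a[2])) for a in v])
gc(-174.7,-181.8,120)
E
```

```text
clock: 20.45
position: [626.1, 152.7, 149.8]
ee_rot: [0.036, 0.999, -0.0, -0.001]
contact_force: [-0.6, 0.1, -0.2]
gripper_width: -0.1
grasp_force: 0.0
red [(array([ 20,  14, 218], dtype=int32), array([-192.4, -325.2,   62. ])), (array([ 26,  15, 282], dtype=int32), array([-164.4, -279.1,   62. ]))]
orange [(array([ 26,  24, 463], dtype=int32), array([-30.6, 118.1,  62. ]))]
red [(array([ 23,  23, 411], dtype=int32), array([-192.2, -325. ,   62. ]))]
orange [(array([ 21,  15, 220], dtype=int32), array([-39.8, 120.2,  62. ]))]
blue [(array([ 22,  22, 389], dtype=int32), array([-174.7, -181.7,   62. ]))]
from [626.2 152.4 149.3] d [ 140.8 -237.5   30.1] rv [-0.001 -0.003 -0.001]
```

```bash
python3 jog.py "141 -238 20 0 0 0;141 -238 20 0 0 0;141 -238 20 0 0 0;141 -238 20 0 0 0;141 -238 20 0 0 0;141 -238 20 0 0 0;141 -238 20 0 0 0;141 -238 20 0 0 0" 85; python3 -c "
from h import *
gc(-174.7,-181.8,36)"
```

```text
clock: 21.35
position: [469.9, -75.6, 130.8]
ee_rot: [0.035, 0.999, -0.0, -0.0]
contact_force: [1.4, 0.0, 0.2]
gripper_width: 85.2
grasp_force: 0.0
from [469.9 -75.6 130.8] d [ 1.   1.  94.8] rv [-0.    -0.    -0.001]
```

```bash
python3 jog.py "0 0 45 0 0 0;0 0 80 0 0 0;0 0 92 0 0 0;0 0 92 0 0 0" 85; python3 jog.py "0 0 0 0 0 0;0 0 0 0 0 0;0 0 0 0 0 0;0 0 0 0 0 0;0 0 0 0 0 0;0 0 0 0 0 0;0 0 0 0 0 0" 50; python3 -c "
from h import *
gc(-31,-181.8,36)"
```

```text
clock: 21.75
position: [469.5, -74.5, 36.8]
ee_rot: [0.034, 0.999, -0.001, -0.002]
contact_force: [0.6, -0.5, 0.8]
gripper_width: 85.1
grasp_force: 0.0
clock: 22.45
position: [471.1, -74.9, 40.3]
ee_rot: [0.034, 0.999, 0.0, 0.002]
contact_force: [-0.9, 3.8, 6.5]
gripper_width: 60.7
grasp_force: 65.0
from [471.1 -74.9  40.3] d [-141.5   -0.     4.7] rv [0.001 0.003 0.001]
```

```bash
python3 jog.py "-25 0 0 0 0 0;-50 0 0 0 0 0;-75 0 0 0 0 0;-100 0 0 0 0 0;-120 0 0 0 0 0;-135 0 0 0 0 0;-144 0 0 0 0 0;-144 0 0 0 0 0"; python3 jog.py "2 0 0 0 0 0;2 0 0 0 0 0;2 0 0 0 0 0;2 0 0 0 0 0" 85; python3 jog.py "0 0 -45 0 0 0;0 0 -80 0 0 0;0 -40 -80 0 0 0;0 -80 -80 0 0 0;0 -80 -80 0 0 0;0 -80 -80 0 0 .12" 0
python3 - <<'E'
from h import *
im=arm.get_image("scene")
for k,v in tins("scene",im).items(): print(k,[(a[1],C(a[2])) for a in v])
im=arm.get_image("top")
for k,v in tins("top",im).items(): print(k,[(a[1],C(a[2])) for a in v])
print(C(arm.read_state()['position']))
E
```

```text
clock: 23.25
position: [612.4, -86.1, 40.3]
ee_rot: [0.035, 0.999, -0.001, -0.002]
contact_force: [-5.4, -1.5, 9.5]
gripper_width: 61.1
grasp_force: 69.2
clock: 23.65
position: [611.5, -85.1, 38.9]
ee_rot: [0.035, 0.999, -0.0, -0.0]
contact_force: [0.7, 0.0, -0.8]
gripper_width: 85.0
grasp_force: 0.0
clock: 24.25
position: [605.6, -166.0, 118.8]
ee_rot: [0.097, 0.995, 0.0, -0.0]
contact_force: [-0.2, 0.2, -0.6]
gripper_width: 0.3
grasp_force: 0.0
red [(array([ 26,  15, 295], dtype=int32), array([-164.5, -279.7,   62. ]))]
orange [(array([ 26,  24, 457], dtype=int32), array([-30.6, 118.1,  62. ]))]
blue [(array([ 21,  16, 265], dtype=int32), array([ -37., -183.,   62.])), (array([ 18,  13, 153], dtype=int32), array([ -21.1, -135.2,   62. ]))]
red [(array([ 23,  23, 418], dtype=int32), array([-192.3, -325.2,   62. ]))]
orange [(array([ 21,  21, 369], dtype=int32), array([-31.3, 119.1,  62. ]))]
blue [(array([ 22,  22, 363], dtype=int32), array([ -38.1, -182.3,   62. ]))]
[ -31.9 -262.4  118.8]
```

```bash
python3 jog.py "2 0 45 0 0 0;2 0 80 0 0 0;2 0 89 0 0 0;2 0 89 0 0 0" 0; python3 jog.py "2 15 0 0 0 0;4 30 0 0 0 0;5 45 0 0 0 0;7 60 0 0 0 0;9 75 0 0 0 0;11 90 0 0 0 0;13 105 0 0 0 0;14 120 0 0 0 0;16 135 0 0 0 0;18 150 0 0 0 0";  python3 - <<'E'
from h import *
im=arm.get_image("scene")
for k,v in tins("scene",im).items(): print(k,[(a[1],C(a[2])) for a in v])
print(C(arm.read_state()['position']))
E
```

```text
clock: 24.75
position: [603.4, -164.1, 28.7]
ee_rot: [0.093, 0.996, -0.0, -0.002]
contact_force: [0.3, -0.5, 0.3]
gripper_width: 0.3
grasp_force: 0.0
clock: 25.75
position: [615.3, -13.0, 31.6]
ee_rot: [0.094, 0.996, -0.0, 0.001]
contact_force: [-0.6, -5.1, 5.5]
gripper_width: -0.2
grasp_force: 0.0
orange [(array([ 26,  24, 460], dtype=int32), array([-30.5, 118.1,  62. ]))]
blue [(array([ 22,  19, 324], dtype=int32), array([-38.1, -46.6,  62. ]))]
[ -32.7 -108.    31.6]
```

```bash
python3 jog.py "-1 12 0 0 0 0;-1 24 0 0 0 0;-1 36 0 0 0 0;-1 48 0 0 0 0;-1 60 0 0 0 0;-1 60 0 0 0 0;-1 60 0 0 0 0";  python3 - <<'E'
from h import *
im=arm.get_image("scene")
for k,v in tins("scene",im).items(): print(k,[(a[1],C(a[2])) for a in v])
s=arm.read_state(); print(C(s['position']),s['contact_force'])
E
```

```text
clock: 26.5
position: [627.0, 45.6, 30.1]
ee_rot: [0.094, 0.996, 0.0, 0.0]
contact_force: [1.2, -1.5, 2.7]
gripper_width: 0.3
grasp_force: 0.0
orange [(array([ 26,  24, 459], dtype=int32), array([-30.5, 118.1,  62. ]))]
blue [(array([ 24,  20, 355], dtype=int32), array([-41.8,  13.1,  62. ]))]
[-25.8 -51.3  29.9] [ 1.96405201 -0.92149503  1.50553204]
```

```bash
python3 jog.py "0 -12 0 0 0 0;22 -15 0 0 0 0;22 -15 0 0 0 0;24 0 0 0 0 0;25 10 0 0 0 0;27 20 0 0 0 0;28 30 0 0 0 0;29 40 0 0 0 0;29 40 0 0 0 0";  python3 - <<'E'
from h import *
im=arm.get_image("scene")
for k,v in tins("scene",im).items(): print(k,[(a[1],C(a[2])) for a in v])
s=arm.read_state(); print(C(s['position']),s['contact_force'])
E
```

```text
clock: 27.45
position: [594.6, 83.2, 29.1]
ee_rot: [0.096, 0.995, -0.007, -0.013]
contact_force: [-21.9, -13.8, 19.1]
gripper_width: 0.0
grasp_force: 0.0
red [(array([ 20,  13, 211], dtype=int32), array([-191.9, -324.8,   62. ])), (array([ 15,  15, 156], dtype=int32), array([-153. , -286.2,   62. ]))]
orange [(array([ 26,  24, 461], dtype=int32), array([-30.6, 118.2,  62. ]))]
blue [(array([ 24,  21, 392], dtype=int32), array([-30.5,  43.3,  62. ]))]
[-60.4 -15.7  29. ] [-22.3904401  -13.40823486  18.46981143]
```

```bash
python3 jog.py "0 -15 0 0 0 0;-14 -15 0 0 0 0;-14 -15 0 0 0 0;-14 0 0 0 0 0;-13 12 0 0 0 0;-11 24 0 0 0 0;-10 36 0 0 0 0;-8 48 0 0 0 0;-8 48 0 0 0 0";  python3 - <<'E'
from h import *
im=arm.get_image("scene")
for k,v in tins("scene",im).items(): print(k,[(a[1],C(a[2])) for a in v])
s=arm.read_state(); print(C(s['position']),s['contact_force'])
E
```

```text
clock: 28.4
position: [622.7, 136.7, 29.9]
ee_rot: [0.094, 0.996, -0.0, 0.0]
contact_force: [0.6, -1.3, -0.4]
gripper_width: 0.1
grasp_force: 0.6
red [(array([ 20,  14, 216], dtype=int32), array([-192.3, -325.1,   62. ])), (array([ 26,  15, 283], dtype=int32), array([-164.4, -279.1,   62. ]))]
blue [(array([ 25,  21, 419], dtype=int32), array([-30.2, 103.9,  62. ]))]
[-35.8  39.4  29.9] [ 1.08361509 -0.72427231 -0.37075869]
```

```bash
python3 jog.py "1 10 0 0 0 0;2 20 0 0 0 0;2 20 0 0 0 0;2 20 0 0 0 0"; python3 jog.py "0 -5 0 0 0 0;0 -5 0 0 0 0;0 -5 -40 0 0 0;0 -5 -80 0 0 0;0 -5 -120 0 0 0;0 -5 -120 0 0 -.12;0 -5 -120 0 0 -.12;0 -5 -120 0 0 -.12" 0
python3 - <<'E'
from h import *
for n in("scene","top"):
  im=arm.get_image(n)
  for k,v in tins(n,im).items(): print(n,k,[(a[1],C(a[2])) for a in v])
gc(-192.2,-325,130)
E
```

```text
clock: 28.85
position: [624.8, 155.8, 30.0]
ee_rot: [0.094, 0.996, 0.0, 0.0]
contact_force: [0.2, -0.8, -0.5]
gripper_width: 0.2
grasp_force: 0.6
clock: 29.65
position: [622.8, 150.1, 149.2]
ee_rot: [0.036, 0.999, -0.0, -0.001]
contact_force: [0.1, 0.3, -0.9]
gripper_width: -0.2
grasp_force: 0.0
scene red [(array([ 20,  14, 218], dtype=int32), array([-192.4, -325.2,   62. ])), (array([ 26,  15, 284], dtype=int32), array([-164.5, -279.3,   62. ]))]
scene blue [(array([ 25,  22, 405], dtype=int32), array([-30.5, 119.1,  62. ]))]
top red [(array([ 23,  23, 410], dtype=int32), array([-192.3, -325. ,   62. ]))]
top blue [(array([ 18,  12, 156], dtype=int32), array([-42.6, 120.6,  62. ]))]
from [622.9 150.1 148.7] d [ 154.9 -378.2   19.5] rv [-0.001 -0.003 -0.001]
```

```bash
python3 jog.py "155 -378 20 0 0 0;155 -378 20 0 0 0;155 -378 20 0 0 0;155 -378 20 0 0 0;155 -378 20 0 0 0;155 -378 20 0 0 0;155 -378 20 0 0 0;155 -378 20 0 0 0;155 -378 20 0 0 0;155 -378 20 0 0 0" 85; python3 -c "
from h import *
gc(-192.3,-325,36)"
```

```text
clock: 30.75
position: [441.6, -217.3, 129.3]
ee_rot: [0.037, 0.999, 0.0, -0.001]
contact_force: [-0.2, -0.3, 0.1]
gripper_width: 84.8
grasp_force: 0.0
from [ 441.6 -217.3  129.3] d [ 0.1  1.  93.3] rv [ 0.    -0.002 -0.004]
```

```bash
python3 jog.py "0 0 45 0 0 0;0 0 80 0 0 0;0 0 92 0 0 0;0 0 92 0 0 0" 85; python3 jog.py "0 0 0 0 0 0;0 0 0 0 0 0;0 0 0 0 0 0;0 0 0 0 0 0;0 0 0 0 0 0;0 0 0 0 0 0;0 0 0 0 0 0" 50; python3 -c "
from h import *
gc(-31,-180,36)"
```

```text
clock: 31.15
position: [442.2, -214.6, 35.8]
ee_rot: [0.034, 0.999, 0.0, -0.003]
contact_force: [1.2, 0.5, 0.4]
gripper_width: 85.0
grasp_force: 0.0
clock: 31.85
position: [444.2, -215.8, 39.4]
ee_rot: [0.034, 0.999, -0.0, 0.002]
contact_force: [0.8, 3.6, 6.6]
gripper_width: 61.0
grasp_force: 65.0
from [ 444.2 -215.8   39.4] d [-158.7  144.3    3.9] rv [-0.     0.003  0.001]
```

```bash
python3 jog.py "-20 20 0 0 0 0;-40 40 0 0 0 0;-60 60 0 0 0 0;-80 80 0 0 0 0;-100 100 0 0 0 0;-120 120 0 0 0 0;-135 135 0 0 0 0;-150 145 0 0 0 0;-160 145 0 0 0 0;-166 145 0 0 0 0"; python3 jog.py "0 0 0 0 0 0;0 0 0 0 0 0"
python3 - <<'E'
from h import *
s=arm.read_state(); print(C(s['position']),s['contact_force'])
E
```

```text
clock: 32.85
position: [615.2, -83.2, 39.7]
ee_rot: [0.035, 0.999, -0.001, -0.004]
contact_force: [-12.0, 1.8, 16.7]
gripper_width: 60.8
grasp_force: 66.1
clock: 33.05
position: [615.4, -83.3, 39.6]
ee_rot: [0.035, 0.999, -0.0, -0.003]
contact_force: [-8.5, 1.3, 12.5]
gripper_width: 60.7
grasp_force: 66.2
[ -28.  -180.3   39.6] [-8.50241719  1.29040791 12.47699498]
```

Release, go behind, and measure.

```bash
python3 jog.py "0 0 0 0 0 0;0 0 0 0 0 0;0 0 0 0 0 0;0 0 0 0 0 0" 85; python3 jog.py "0 0 -45 0 0 0;0 0 -80 0 0 0;6 -40 -80 0 0 0;12 -80 -80 0 0 0;12 -80 -80 0 0 0;12 -80 -80 0 0 .12" 0
python3 - <<'E'
from h import *
for n in("scene","top"):
  im=arm.get_image(n)
  for k,v in tins(n,im).items(): print(n,k,[(a[1],C(a[2])) for a in v])
print(C(arm.read_state()['position']))
E
```

```text
clock: 33.45
position: [618.6, -82.9, 37.9]
ee_rot: [0.035, 0.999, -0.0, -0.0]
contact_force: [-0.6, 0.6, 0.2]
gripper_width: 85.0
grasp_force: 0.0
clock: 34.05
position: [600.6, -162.9, 117.9]
ee_rot: [0.097, 0.995, 0.0, -0.0]
contact_force: [-0.6, 0.0, 1.1]
gripper_width: -0.1
grasp_force: 0.0
scene red [(array([ 23,  18, 309], dtype=int32), array([ -30.7, -180.4,   62. ])), (array([ 23,  16, 216], dtype=int32), array([ -16.6, -134.3,   62. ]))]
scene blue [(array([ 25,  21, 388], dtype=int32), array([-30.5, 119.2,  62. ]))]
top red [(array([ 22,  20, 375], dtype=int32), array([ -32.5, -180.8,   62. ]))]
top blue [(array([ 19,  21, 314], dtype=int32), array([-32. , 118.9,  62. ]))]
[ -36.9 -259.7  117.8]
```

```bash
python3 jog.py "0 0 45 0 0 0;0 0 80 0 0 0;0 0 88 0 0 0;0 0 88 0 0 0" 0; python3 jog.py "2 15 0 0 0 0;4 30 0 0 0 0;5 45 0 0 0 0;7 60 0 0 0 0;9 75 0 0 0 0;11 90 0 0 0 0;13 105 0 0 0 0;14 120 0 0 0 0;16 135 0 0 0 0;18 150 0 0 0 0";  python3 - <<'E'
from h import *
im=arm.get_image("scene")
for k,v in tins("scene",im).items(): print(k,[(a[1],C(a[2])) for a in v])
s=arm.read_state();print(C(s['position']),s['contact_force'])
E
```

```text
clock: 34.55
position: [600.5, -161.5, 28.8]
ee_rot: [0.093, 0.996, -0.0, -0.002]
contact_force: [0.6, -0.5, -0.0]
gripper_width: 0.0
grasp_force: 0.0
clock: 35.55
position: [611.1, -10.4, 31.6]
ee_rot: [0.094, 0.996, -0.0, -0.0]
contact_force: [-3.4, -6.3, 5.6]
gripper_width: -0.2
grasp_force: 1.2
red [(array([ 24,  20, 388], dtype=int32), array([-31. , -47.4,  62. ])), (array([ 22,  15, 180], dtype=int32), array([-14.4,  -6.4,  62. ]))]
blue [(array([ 25,  22, 400], dtype=int32), array([-30.6, 119.1,  62. ]))]
[ -36.9 -105.6   31.5] [-1.31895176 -1.34577926  2.13777693]
```

```bash
python3 jog.py "2 15 0 0 0 0;4 30 0 0 0 0;5 45 0 0 0 0;7 60 0 0 0 0;9 75 0 0 0 0;11 90 0 0 0 0;13 105 0 0 0 0;14 117 0 0 0 0;14 117 0 0 0 0";  python3 - <<'E'
from h import *
im=arm.get_image("scene")
for k,v in tins("scene",im).items(): print(k,[(a[1],C(a[2])) for a in v])
s=arm.read_state();print(C(s['position']),s['contact_force'])
E
```

```text
clock: 36.5
position: [619.6, 106.5, 32.4]
ee_rot: [0.094, 0.996, -0.001, 0.0]
contact_force: [-4.4, -7.9, 9.9]
gripper_width: -0.0
grasp_force: 2.1
red [(array([ 25,  22, 444], dtype=int32), array([-30.4,  70.2,  62. ]))]
blue [(array([ 23,  19, 293], dtype=int32), array([-30.6, 123.8,  62. ]))]
[-36.9   9.2  32.3] [-4.43633624 -7.4109902  11.11688251]
```

```bash
python3 jog.py "1 12 0 0 0 0;2 24 0 0 0 0;4 36 0 0 0 0;5 48 0 0 0 0;6 54 0 0 0 0;6 54 0 0 0 0;6 54 0 0 0 0"; python3 -c "
from h import *
s=arm.read_state();print(C(s['position']),s['contact_force'])"; python3 jog.py "0 -5 0 0 0 0;0 -5 0 0 0 0;0 -5 -40 0 0 0;0 -5 -80 0 0 0;0 -5 -120 0 0 0;0 -100 -150 0 0 0;80 -200 -150 0 0 0;80 -200 -150 0 0 0;80 -200 -150 0 0 0;80 -200 -150 0 0 0" 0
python3 - <<'E'
from h import *
I={}
for n in("scene","top"):
  im=I[n]=arm.get_image(n); cv2.imwrite(f"pics/{n}20.png",im)
  for k,v in tins(n,im).items(): print(n,k,[(a[1],C(a[2])) for a in v])
a=I["top"][170:370,60:330]; b=I["scene"][260:480,300:600]
cv2.imwrite("pics/c20.png",np.hstack([cv2.resize(a,(400,296)),cv2.resize(b,(400,293))[:296]] if 0 else [cv2.resize(a,(400,296)),cv2.resize(b,(400,296))]))
E
```

```text
clock: 37.25
position: [624.8, 159.5, 34.0]
ee_rot: [0.094, 0.996, -0.001, 0.001]
contact_force: [-3.0, -10.5, 15.8]
gripper_width: -0.1
grasp_force: 6.0
[-35.5  62.6  34. ] [ -2.99223256 -10.48977302  15.77333597]
clock: 38.25
position: [505.4, -21.9, 181.0]
ee_rot: [0.095, 0.995, 0.001, 0.001]
contact_force: [0.3, 0.5, 0.0]
gripper_width: 0.1
grasp_force: 0.0
scene red [(array([ 27,  23, 470], dtype=int32), array([-30.7, 117.6,  62. ]))]
top red [(array([ 21,  21, 369], dtype=int32), array([-31.3, 118.6,  62. ]))]
```

View pics/c20.png

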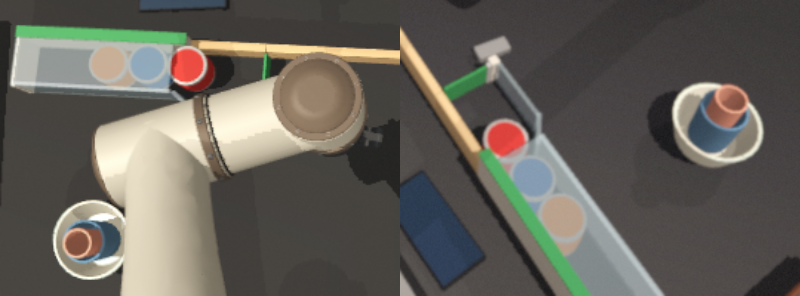

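Run:
```python
from h import *
im=cv2.imread("pics/scene20.png")
for p,r in(((366,357.5,55),60),((366,357.5,86),32),((366,357.5,112),21.5)):
    t=np.linspace(0,6.28,40); P=np.c_[p[0]+r*np.cos(t),p[1]+r*np.sin(t),np.full(40,p[2])]
    for q in proj("scene",P): im[int(q[1]+.5),int(q[0]+.5)]=(0,255,0)
cv2.imwrite("pics/z21.png",cv2.resize(im[310:400,490:590],None,fx=6,fy=6,interpolation=0))
```

```text
(no output)
```

View pics/z21.png

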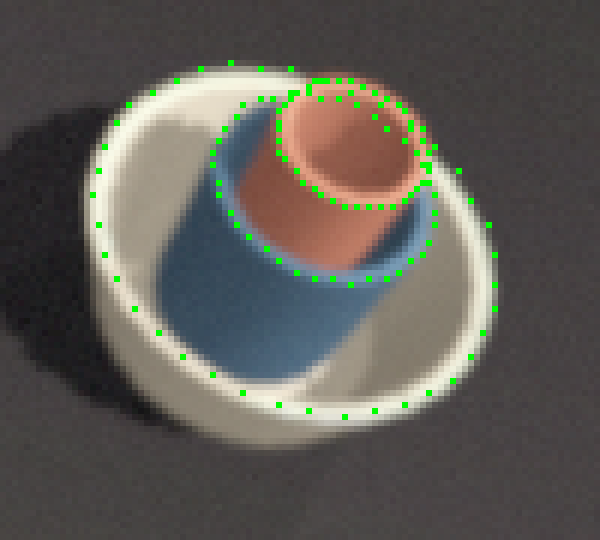

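The predicted upright rims match the picture, so all three vessels are nested, upright and seated. The tins are inside and the flap is shut, so I'm handing in.

```bash
python3 -c "
from bench import arm
print(arm.job_done())"
```

```text
the job is handed in; nothing more can be done
None
```

I handed the job in at about 38 s on the robot's clock: the three tins present (orange, blue, red) stand in the caddy with the flap shut, and the beaker is nested in the tumbler in the bowl; the last pictures confirm this, but no verdict came back.

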